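# Third hand for pinning a lipping strip to a board

## Robot

A 6-joint arm with a two-finger parallel gripper is mounted at the origin on the work surface. World frame = base frame: x ahead of the robot, y to its left, z up, the work surface at z = 0. Lengths are in m, angles in rad, forces in N, time in s.
With the tool pointing down it reaches from about 0.4 to 0.925 m from the base axis. Payload 12.5 kg.
Tool frame: the origin (TCP) lies on the centre line of the jaws, within the pads' length; the fingertips stand env.nose_length ahead of it and the grasp point (between the pads) lies 11 mm behind it (env.nose_length is the distance from the TCP to the fingertips, in m); z points along the fingers, y is the line along which they close (so a half turn about z gives the same grasp; the last joint's range is limited). The gripper opens to 95 mm and grips with 3 to 60 N. Pads are 20 mm wide; open, the fingers measure 119 mm over their backs; the gripper's body (75 mm by 180 mm) begins 59 mm behind the grasp point.
Start: joints at [-1.315, 0.491, 1.559, -0, 1.092, -0.106], TCP at [0.221, -0.585, 0.223] pointing down, gripper open.
Joint ranges: [-3.1, 3.1], [-0.84, 2.19], [0.05, 2.79], [-1.13, 4.28], [0.06, 2.93], [-2.69, 2.69]. Speed limits (rad/s): [2.22, 2.22, 2.79, 3.14, 3.14, 3.14].

## Interface

Orientations are given as a rotation vector (axis times angle).
In Python, from rig import env gives the robot as it stands. The module is installed in compiled form; this text tells all that it offers.
- The arm moves only by the tool play_rows, never from a script. Its arguments are lists of equal length, an entry for each row: "xyz": the shift along the world's x, y, z in cm, a list of three; "rotation": the turn, a rotation vector about the world's x, y, z in rad, a list of three; "jaw": the finger opening in cm, from 0 to 9.51. A call has 1 to 12 rows; each row shifts and turns the commanded pose from where the row before left it; what a row does not reach is not made up. A row lasts 1/10 s, in which the tool goes at most 50 mm and 8.59 degrees, less where a joint would pass 70% of its speed; a pose out of reach is approached as far as the arm can. A call with a gripper value outside its range is refused whole. The fingers move at their own pace and stop on an object; the grip force is fixed at half the most. Time passes only in rows, so rows that do not move let the fingers close. It gives the time, the measured TCP pose, the force, the opening and the grip force at its end, in the units of the state.
- env.get_state(): the state, without advancing time (a new reading comes with each control period).
- env.camera(name): name is "scene" or "top" or "wrist"; returns a dict with "img" (420x560x3 uint8, red, green, blue), "fx", "fy", "cx", "cy" (pixels), "D" ([k1, k2, p1, p2, k3] as OpenCV has them; the pictures are not rectified), "R" (3x3) and "t" (3): a world point X has camera coordinates R X + t. Camera axes: x right, y down, z forward; pixel columns grow to the right and rows downward; lengths in m; the calibration is good to about 2 mm. A picture is of the moment at which its call begins. There is no depth.
- env.hand_in(): hands the job in; it is judged then, once.
Trained networks look in the newest picture that a camera, given by its name, has taken for a name from the list of things; names that differ only in an ending like _2 or _b are one class to them, and where a whole thing is asked for, a point or a joint stands for the part that bears it (a point fixed in the world has none). Each returns a list of dicts, best first, with "p" (0 to 1); they miss things now and then, are a little off and sometimes report something else, mostly with a low value. They report only what shows in the picture. A call takes as long as a camera call. They do not tell look-alikes from the thing itself.
- env.boxes_of(name, camera): "location" ([column, row] in pixels, amid what is visible of it).
- env.cut_out(name, camera): "region" (420x560 bool, what is visible of it) and "location" ([column, row] in pixels, amid what is visible of it).
- env.landmark_of(name, camera): "location" ([column, row] in pixels: a listed point, or the origin of a listed thing).
The state is a dict: "time_s": time; "q": joint angles; "joint_velocities": joint speeds; "joint_efforts": joint torques, N m; "ee_pos": TCP position; "orientation": TCP orientation; "contact_force": force on the tool from outside, world axes, zero at the start; "torque": the same for the moment, N m; "opening": finger opening in m; "gripper_force": force on a finger pad.
Only numpy, scipy, OpenCV 4.12 (cv2) and the standard library are available. Lean on these libraries where they do the work, as an engineer would, in place of code of your own. Each camera call takes 0.05 s, during which the arm holds its last target. There are 200 camera calls.

## Task

A colleague is about to pin the loose wooden strip onto the raw front edge of the grey board, so be the third hand: take the push block by its grip and with it (not with the fingers) wipe the four loose offcuts along the board's edge until they lie well past one end or the other of where the strip will sit. Then push the strip up with a flat side of the block until it sits closed along the whole edge, flat on the table and sticking out past both ends of the board, and press it there with a steady 12 N or so (never a shove). Keep that up for about three seconds and finish while still gripping the block and pressing, letting nothing go; leave the hammer, the tumbler and the jar alone.

Things in the scene. Friction and masses are not known exactly. Their poses are not given: they have to be found in the camera images.
- board: Grey-topped plywood board, 260 (its y) x 200 (its x) x 18 mm, flat, fixed to the table by a batten and cleats with black knobs at its rear (up to 61 mm high, over 150 mm behind the front edge). Origin: middle of its raw front edge (nearest the robot), at table height; x points into the board, away from the robot, y along the edge, z up. Front edge: x = 0, y -130 to 130 mm.
- strip: Loose light wooden strip, 20 (its x) x 300 (its y) x 18 mm high, 60 to 100 g, on the table 125 to 145 mm in front of the board's edge, nearly parallel to it and centred to about 10 mm. Origin: centre of its underside. Seated, its origin is 10 mm in front of the edge and it sticks out 20 mm at each end if centred; the push then rises a few N per mm of further tool travel, by the arm and grip.
- block: Wooden push block standing on its sole, 110 to 180 g, left or right of the strip. Sole 90 (its x) x 44 (its y) x 24 mm high; on its middle an upright darker grip, 70 mm along x, 22 mm thick along y, from 24 to 68 mm above the underside. Origin: centre of the underside.
- chip0: Loose plywood offcut lying bare side up, 34 x 26 mm and 18 mm high, 11 g, lying in front of the board's edge. Origin: centre of its underside.
- chip1: Loose plywood offcut, 28 x 30 mm and 18 mm high, otherwise like chip0.
- chip2: Loose plywood offcut, 24 x 36 mm and 18 mm high, otherwise like chip0.
- chip3: Loose plywood offcut, 36 x 25 mm and 18 mm high, otherwise like chip0.
- tumbler: Bystander: glass tumbler, 76 mm across, 95 mm high, standing on the table on the other side from the push block. Origin: centre of its underside.
- hammer: Bystander: pin hammer, 190 mm long along its x, head 80 mm wide, 24 mm high, lying on the board along its width, about 60 mm behind the front edge. Origin: on the underside, middle of the handle.
- jar: Bystander: small amber jar, 60 mm across, 75 mm high, standing on the board about 120 mm behind the front edge. Origin: centre of its underside.
Things that resemble listed ones, but are neither listed nor needed, are in the scene too. Leave any blue look-alike of the block alone.

How it is judged:
By the outcome, as a careful person would: the job done as asked, in the order asked, and still so for the second after the job is handed in, while the arm keeps its last pose, push and grip.
It also fails if it takes over 64 s, if anything falls off the work surface, if the arm or the gripper's body presses on something with over 40 N, if the wrist force passes 120 N, or if a joint passes its speed limit or range.

## Working session

There is one attempt and no reset: what is moved stays moved. The work goes in short steps, Python scripts to look and compute and a tool call to move; the robot and the scene stay as the last step left them, time stands still between calls to the robot, and variables do not carry over. Pictures are saved under pics/ and viewed, at most 11 in all, crops included, and the job is handed in when it is done.

Besides the shell and the picture viewer there is one more tool, called after "Emit:" as name(argument=value, ...) on one line, values as JSON. play_rows: Moves the arm, as the interface text tells. Its arguments: {"type":"object","properties":{"xyz":{"type":"array"},"rotation":{"type":"array"},"jaw":{"type":"array"}},"required":["xyz","rotation","jaw"]}

```bash
mkdir -p pics
cat > h.py <<'E'
from rig import env
import numpy as np, cv2
from scipy.spatial.transform import Rotation as Ro
def ray(c,px):
    K=np.array([[c["fx"],0,c["cx"]],[0,c["fy"],c["cy"]],[0,0,1.]])
    u=cv2.undistortPoints(np.array(px,float).reshape(-1,1,2),K,np.array(c["D"],float)).reshape(-1,2)
    d=np.c_[u,np.ones(len(u))]@c["R"]; o=-np.array(c["R"]).T@c["t"]
    return o,d
def onz(c,px,z):
    o,d=ray(c,px); return o+d*((z-o[2])/d[:,2])[:,None]
def proj(c,P):
    K=np.array([[c["fx"],0,c["cx"]],[0,c["fy"],c["cy"]],[0,0,1.]])
    return cv2.projectPoints(np.array(P,float).reshape(-1,3),cv2.Rodrigues(np.array(c["R"]))[0],np.array(c["t"],float),K,np.array(c["D"],float))[0].reshape(-1,2)
def save(c,n): cv2.imwrite("pics/"+n,c["img"][...,::-1])
E
python3 - <<'E'
from h import *
np.set_printoptions(precision=4,suppress=True)
print(env.get_state(), env.nose_length)
ims=[]
for cam in ["top","scene"]:
    c=env.camera(cam); save(c,cam+"0.png")
    print(cam,-np.array(c["R"]).T@c["t"],c["fx"])
    for n in ["board","strip","block","chip0","chip1","chip2","chip3","tumbler","hammer","jar"]:
        r=env.landmark_of(n,cam)
        print(n,[(round(x["p"],2),np.round(x["location"]).tolist(),onz(c,x["location"],0)[0,:2].round(3).tolist()) for x in r[:4]])
E
```

```text
{'time_s': 0.0, 'q': array([-1.3146,  0.4915,  1.5595, -0.    ,  1.0917, -0.1056]), 'joint_velocities': array([ 0.0019, -0.0001, -0.0021, -0.    , -0.0006, -0.0017]), 'joint_efforts': array([ -0.    , -61.2657, -25.8181,   0.0692,   0.0482,  -0.0001]), 'ee_pos': array([ 0.2212, -0.5843,  0.2221]), 'orientation': array([-3.0892, -0.5651,  0.0001]), 'contact_force': array([ 0.2082, -0.7021,  0.036 ]), 'torque': array([-0.0325, -0.0597, -0.0467]), 'gripper_force': 0.0, 'opening': 0.09502744248599662} 0.008
top [ 0.3156 -0.0042  1.3843] 482.0799126857974
board [(0.58, [239.0, 196.0], [0.626, 0.08]), (0.39, [253.0, 209.0], [0.59, 0.037])]
strip [(0.79, [244.0, 237.0], [0.506, 0.06]), (0.24, [232.0, 150.0], [0.77, 0.105])]
block [(0.96, [404.0, 209.0], [0.598, -0.411])]
chip0 [(0.68, [267.0, 205.0], [0.601, -0.004]), (0.53, [252.0, 208.0], [0.591, 0.04]), (0.5, [235.0, 207.0], [0.593, 0.091]), (0.42, [219.0, 214.0], [0.572, 0.136])]
chip1 [(0.68, [267.0, 205.0], [0.601, -0.004]), (0.53, [252.0, 208.0], [0.591, 0.04]), (0.5, [235.0, 207.0], [0.593, 0.091]), (0.42, [219.0, 214.0], [0.572, 0.
[... 805 characters left out ...]
81.0, 232.0], [0.609, 0.0]), (0.66, [324.0, 243.0], [0.593, 0.101]), (0.47, [305.0, 250.0], [0.639, 0.08])]
chip1 [(0.7, [348.0, 246.0], [0.574, 0.151]), (0.67, [281.0, 232.0], [0.609, 0.0]), (0.66, [324.0, 243.0], [0.593, 0.101]), (0.47, [305.0, 250.0], [0.639, 0.08])]
chip2 [(0.7, [348.0, 246.0], [0.574, 0.151]), (0.67, [281.0, 232.0], [0.609, 0.0]), (0.66, [324.0, 243.0], [0.593, 0.101]), (0.47, [305.0, 250.0], [0.639, 0.08])]
chip3 [(0.7, [348.0, 246.0], [0.574, 0.151]), (0.67, [281.0, 232.0], [0.609, 0.0]), (0.66, [324.0, 243.0], [0.593, 0.101]), (0.47, [305.0, 250.0], [0.639, 0.08])]
tumbler [(0.71, [461.0, 248.0], [0.442, 0.372])]
hammer []
jar [(0.83, [291.0, 281.0], [0.745, 0.104])]
```

View pics/top0.png

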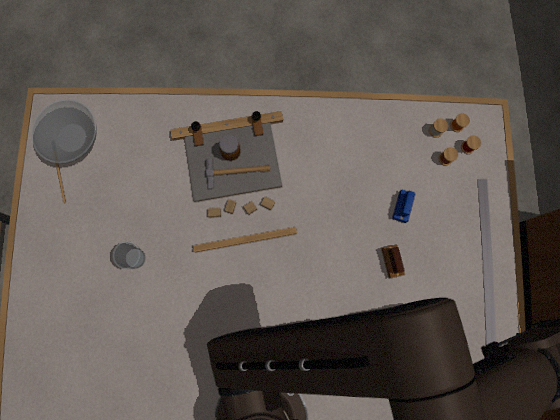

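View pics/scene0.png

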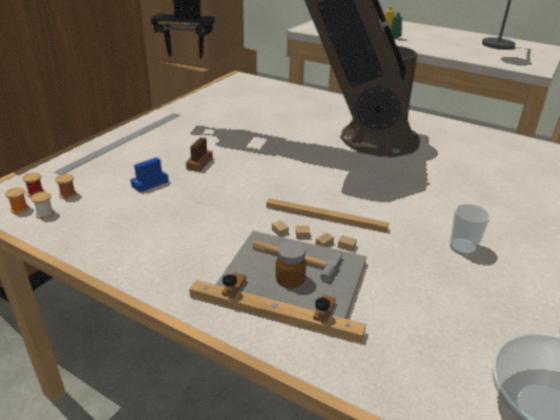

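The block could be mistaken: the brown block is at top (394,261) / scene (199,155), and its blue look-alike is at top (404,206) / scene (149,176). The wooden brown one fits the description. Next I'll check it in a close crop and fit outlines.

Run:
```python
from h import *
np.set_printoptions(precision=4,suppress=True)
c=env.camera("top"); im=c["img"]
a=cv2.resize(im[235:290,365:425],None,fx=6,fy=6,interpolation=cv2.INTER_CUBIC)[:330]
b=cv2.resize(im[185:260,180:305],None,fx=6,fy=6,interpolation=cv2.INTER_CUBIC)
o=np.zeros((600,800,3),np.uint8); o[:b.shape[0],:b.shape[1]]=b
a=cv2.resize(im[242:284,375:410],None,fx=3.4,fy=3.4,interpolation=cv2.INTER_CUBIC); o[450:450+a.shape[0],:a.shape[1]]=a
s=env.camera("scene")["img"]; a=cv2.resize(s[135:172,180:220],None,fx=4,fy=4,interpolation=cv2.INTER_CUBIC); o[450:450+a.shape[0],300:300+a.shape[1]]=a
cv2.imwrite("pics/crop0.png",o[...,::-1])
hsv=cv2.cvtColor(im,cv2.COLOR_RGB2HSV)
roi=np.zeros(im.shape[:2],bool); roi[180:290,175:420]=1
m=((hsv[...,1]>80)&roi&(hsv[...,0]<30)).astype(np.uint8)
n,l,st,ce=cv2.connectedComponentsWithStats(m)
for i in range(1,n):
    if st[i,4]>40:
        r=cv2.minAreaRect(np.argwhere(l==i)[:,::-1].astype(np.float32))
        z=0.018
        w=onz(c,cv2.boxPoints(r),z)[:,:2]
        print(st[i,4],ce[i].round(1),onz(c,[ce[i]],z)[0,:2],"\n",w)
```

```text
106 [267.4 202.9] [ 0.6044 -0.0051] 
 [[ 0.6     0.015 ]
 [ 0.624   0.0039]
 [ 0.6092 -0.0265]
 [ 0.5853 -0.0154]]
104 [229.9 206.3] [0.592 0.103] 
 [[0.5786 0.1193]
 [0.6125 0.1096]
 [0.6053 0.0867]
 [0.5715 0.0965]]
98 [249.9 207.4] [0.59   0.0453] 
 [[0.5936 0.0652]
 [0.6105 0.0416]
 [0.587  0.0254]
 [0.5702 0.049 ]]
107 [214.  212.1] [0.5738 0.1485] 
 [[0.5855 0.1663]
 [0.5863 0.1315]
 [0.5628 0.1306]
 [0.562  0.1652]]
749 [244.5 239.3] [0.4966 0.058 ] 
 [[ 0.4763  0.2069]
 [ 0.5368 -0.0869]
 [ 0.5165 -0.0907]
 [ 0.4563  0.2023]]
485 [392.8 260.8] [ 0.4427 -0.3677] 
 [[ 0.4804 -0.3338]
 [ 0.493  -0.3817]
 [ 0.4052 -0.4018]
 [ 0.3932 -0.3543]]
```

View pics/crop0.png

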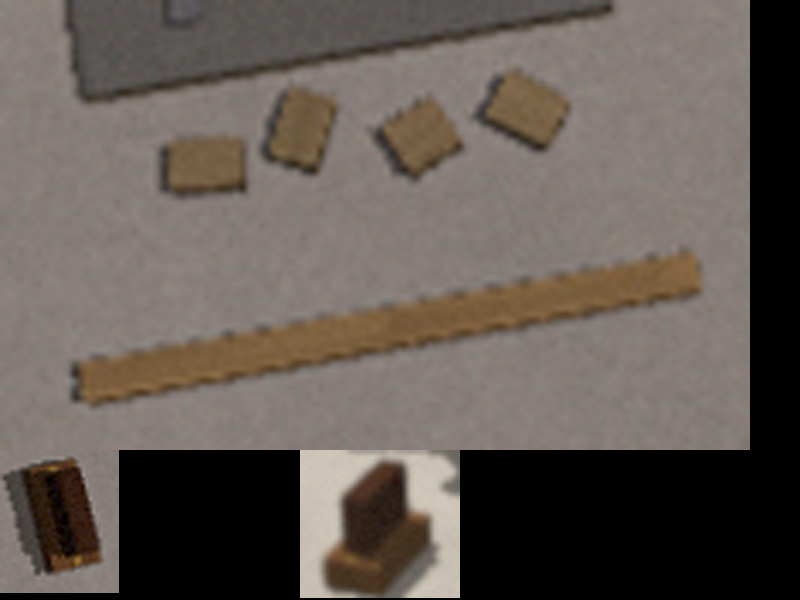

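The crop confirms it: the brown block has an upright grip on its sole (crop 60,515; scene crop 380,530). The four chips lie between the board edge (crop 83,98 to 612,8) and the strip. I'll move above the block for a wrist look.

Emit:
play_rows(xyz=[[2.2,2.24,0],[2.2,2.24,0],[2.2,2.24,0],[2.2,2.24,0],[2.2,2.24,0],[2.2,2.24,0],[2.2,2.24,0],[2.2,2.24,0],[2.2,2.24,0],[2.2,2.24,0],[0,0,0]], rotation=[[0,0,-0.0136],[0,0,-0.0136],[0,0,-0.0136],[0,0,-0.0136],[0,0,-0.0136],[0,0,-0.0136],[0,0,-0.0136],[0,0,-0.0136],[0,0,-0.0136],[0,0,-0.0136],[0,0,0]], jaw=[9.5,9.5,9.5,9.5,9.5,9.5,9.5,9.5,9.5,9.5,9.5])

```text
time_s: 2.3
ee_pos: [0.4431, -0.3583, 0.2227]
orientation: [-3.121, -0.358, -0.001]
contact_force: [-0.5, -0.6, 0.0]
opening: 0.0951
gripper_force: 0.0
```

Run:
```python
from h import *
np.set_printoptions(precision=4,suppress=True)
s=env.get_state(); print(s["time_s"],s["ee_pos"],Ro.from_rotvec(s["orientation"]).as_matrix(),s["q"])
c=env.camera("wrist"); save(c,"w1.png"); print(-np.array(c["R"]).T@c["t"])
im=c["img"]
for n in ["block"]:
    for r in env.cut_out(n,"wrist")[:3]:
        m=np.array(r["region"]).astype(np.uint8)
        q=cv2.minAreaRect(np.argwhere(m>0)[:,::-1].astype(np.float32))
        print(r["p"],r["location"],m.sum(),q,"\n",onz(c,cv2.boxPoints(q),0.0)[:,:2])
    print([(x["p"],x["location"],onz(c,x["location"],0)[0]) for x in env.landmark_of(n,"wrist")])
```

```text
2.3 [ 0.4431 -0.3583  0.2227] [[ 0.974   0.2264  0.0004]
 [ 0.2264 -0.974   0.0002]
 [ 0.0004 -0.0001 -1.    ]] [-0.7961  0.4124  1.6967  0.0005  1.0324  0.546 ]
[ 0.5177 -0.3397  0.3841]
0.71 [287.3, 191.1] 2740 ((289.5, 193.0), (78.0, 37.0), 90.0) 
 [[ 0.4836 -0.336 ]
 [ 0.494  -0.3803]
 [ 0.3956 -0.4056]
 [ 0.3846 -0.3581]]
[(0.87, [351.7, 62.5], array([ 0.6079, -0.4038,  0.    ])), (0.68, [287.0, 188.4], array([ 0.4462, -0.3651,  0.    ]))]
```

View pics/w1.png

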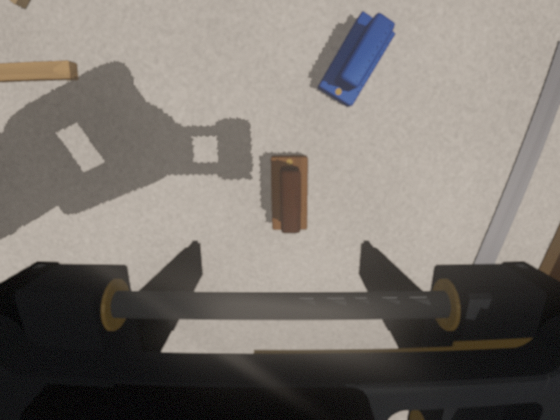

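The picture shows the brown block upright and aligned with the tool, with sole corners about (272,156), (307,155) and (273,229) and the grip top about (281–300, 168–232). The blue one is at (357,58).

Run:
```python
from h import *
np.set_printoptions(precision=4,suppress=True)
c=env.camera("wrist")
P=onz(c,[(272,156.5),(307,155.5),(273,229),(307,229)],0.024)[:,:2]
print(P,P.mean(0),np.linalg.norm(P[0]-P[2]),np.linalg.norm(P[0]-P[1]),np.degrees(np.arctan2(*(P[0]-P[2])[::-1])))
G=onz(c,[(281,168),(300,168),(281,232),(300,232)],0.068)[:,:2]
print(G,G.mean(0),np.linalg.norm(G[0]-G[2]),np.linalg.norm(G[0]-G[1]))
# board edge & chips from top picture
t=env.camera("top")
E=onz(t,[(193.8,201.3),(282,186.3)],0.018)[:,:2]; d=E[0]-E[1]
print("edge",E,np.linalg.norm(d),np.degrees(np.arctan2(-d[0],d[1])),E.mean(0))
```

```text
[[ 0.4811 -0.3406]
 [ 0.4913 -0.3798]
 [ 0.3951 -0.361 ]
 [ 0.4045 -0.4018]] [ 0.443  -0.3708] 0.08832470842354383 0.04047119215562356 13.348159332047985
[[ 0.476  -0.3523]
 [ 0.4804 -0.3713]
 [ 0.4085 -0.3679]
 [ 0.4131 -0.388 ]] [ 0.4445 -0.3699] 0.06927208884580814 0.019465785106011355
edge [[ 0.6045  0.2085]
 [ 0.6547 -0.0468]] 0.26012911823487833 11.141791376491538 [0.6296 0.0809]
```

Emit:
play_rows(xyz=[[0,-1.2,-2.6],[0,0,-3],[0,0,-3],[0,0,-3],[0,0,-3],[0,0,-2],[0,0,-1.5],[0,0,-0.5],[0,0,0],[0,0,0],[0,0,0],[0,0,0]], rotation=[[0,0,0],[0,0,0],[0,0,0],[0,0,0],[0,0,0],[0,0,0],[0,0,0],[0,0,0],[0,0,0],[0,0,0],[0,0,0],[0,0,0]], jaw=[9.5,9.5,9.5,9.5,9.5,9.5,9.5,9.5,7,5,3,0])

```text
time_s: 3.75
ee_pos: [0.4414, -0.3728, 0.0374]
orientation: [3.121, 0.354, 0.001]
contact_force: [0.4, -0.0, -0.6]
opening: 0.0686
gripper_force: 0.0
```

Emit:
play_rows(xyz=[[0,0,0],[0,0,0],[0,0,0],[0,0,0],[0,0,0],[0,0,0]], rotation=[[0,0,0],[0,0,0],[0,0,0],[0,0,0],[0,0,0],[0,0,0]], jaw=[0,0,0,0,0,0])

```text
time_s: 4.35
ee_pos: [0.4412, -0.3724, 0.0366]
orientation: [-3.121, -0.354, 0.0]
contact_force: [0.1, 1.1, 0.5]
opening: 0.0221
gripper_force: 30.0
```

Emit:
play_rows(xyz=[[0,0,1],[0,0,2.5],[0,0,2.5],[0.3,1.5,2],[0.6,3.1,0],[0.6,3.1,0],[0.6,3.1,0],[0.6,3.1,0],[0.6,3.1,0],[0.6,3.1,0],[0.6,3.1,0],[0.6,3.1,0]], rotation=[[0,0,0],[0,0,0],[0,0,0],[0,0,0],[0,0,-0.007],[0,0,-0.007],[0,0,-0.007],[0,0,-0.007],[0,0,-0.007],[0,0,0],[0,0,0],[0,0,0]], jaw=[0,0,0,0,0,0,0,0,0,0,0,0])

```text
time_s: 5.55
ee_pos: [0.4924, -0.1083, 0.1173]
orientation: [3.127, 0.299, 0.001]
contact_force: [1.2, -0.4, -2.1]
opening: 0.0221
gripper_force: 30.0
```

Emit:
play_rows(xyz=[[0.6,3.1,0],[0.6,3.1,0],[0.6,3.1,0],[0.6,3.1,0],[0.6,3.1,0],[0.6,3.1,0],[0.6,3.1,0],[0.6,3.1,0],[0.6,3.1,0],[0.3,1.5,0],[0,0,0],[0,0,0]], rotation=[[0,0,0],[0,0,0],[0,0,0],[0,0,0],[0,0,0],[0,0,0],[0,0,0],[0,0,0],[0,0,0],[0,0,0],[0,0,0],[0,0,0]], jaw=[0,0,0,0,0,0,0,0,0,0,0,0])

```text
time_s: 6.75
ee_pos: [0.549, 0.184, 0.1168]
orientation: [3.127, 0.3, -0.001]
contact_force: [0.0, -0.1, -1.9]
opening: 0.0217
gripper_force: 30.0
```

Run:
```python
from h import *
np.set_printoptions(precision=4,suppress=True)
s=env.get_state(); print(s["time_s"],s["ee_pos"],Ro.from_rotvec(s["orientation"]).as_matrix(),s["contact_force"],s["opening"],s["q"])
c=env.camera("wrist"); save(c,"w2.png"); print(-np.array(c["R"]).T@c["t"],c["fx"])
o=cv2.resize(c["img"],(800,600),interpolation=cv2.INTER_CUBIC); cv2.imwrite("pics/w2b.png",o[...,::-1])
```

```text
6.75 [0.549  0.184  0.1168] [[ 0.9818  0.19   -0.0003]
 [ 0.19   -0.9818 -0.0003]
 [-0.0004  0.0003 -1.    ]] [ 0.0145 -0.1293 -1.8692] 0.021716153991254154 [ 0.2094  0.5531  1.7814 -0.0004  0.8075  1.5893]
[0.6243 0.2    0.2781] 308.30765995480067
```

View pics/w2b.png

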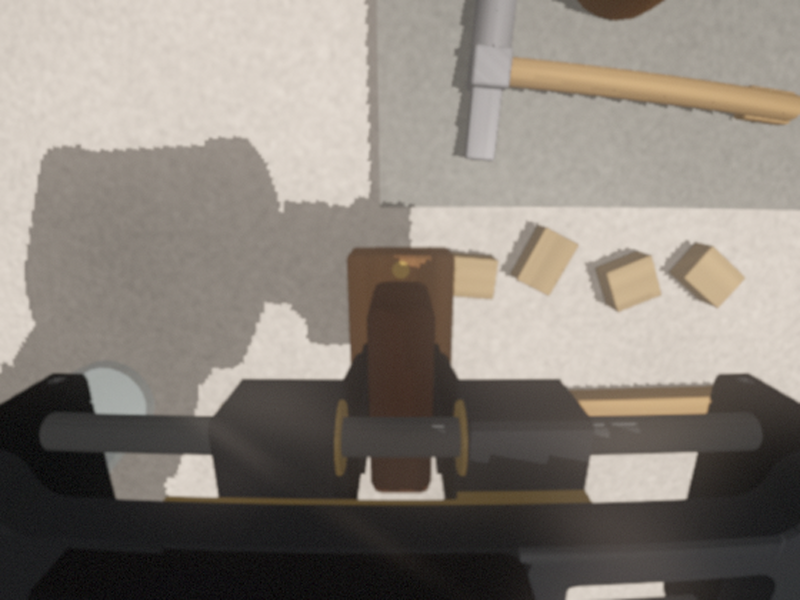

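The view shows the block gripped straight, the board's left front corner at (382,205) of the 800-wide picture, its edge running to (798,208), and the chips at (475,276), (545,260), (628,280) and (707,275). The strip is at (645,402).

Run:
```python
from h import *
np.set_printoptions(precision=4,suppress=True)
c=env.camera("wrist"); k=0.7
f=lambda p,z: onz(c,np.array(p)*k,z)[:,:2]
E=f([(382,205),(500,206.5),(600,207),(798,208.5)],0.018); print(E)
d=E[0]-E[-1]; psi=np.arctan2(-d[0],d[1]); print(np.degrees(psi))
psi=np.radians(10.8)
xb=np.array([np.cos(psi),np.sin(psi)]); yb=np.array([-xb[1],xb[0]])
O=E[0]-0.13*yb; print("O",O)
tb=lambda P:np.c_[(P-O)@xb,(P-O)@yb]*1000
print(tb(f([(497,254),(492,298),(453,254)],.018)),"\n",tb(f([(578,243),(543,221)],.018)))
print("strip far edge",tb(f([(600,391),(700,389)],.018)))
# block front end bottom at height
s=env.get_state();h=s["ee_pos"][2]-0.0366
print("block front",tb(f([(350,250),(452,250)],h+.024)), "tcp",tb(s["ee_pos"][None,:2]))
t=env.camera("top"); E2=onz(t,[(193.8,201.3),(282,186.3)],0.018)[:,:2]; print(tb(E2))
```

```text
[[ 0.6091  0.2072]
 [ 0.6214  0.1398]
 [ 0.6329  0.0816]
 [ 0.6589 -0.0434]]
11.241346920200211
O [0.6334 0.0796]
[[-28.4208  61.6557]
 [-55.5983  63.1253]
 [-28.5294  87.9834]] 
 [[-21.4825  13.198 ]
 [ -8.6971  35.5136]]
strip far edge [[-119.0535  -12.8154]
 [-118.6983  -82.7461]]
block front [[-13.0354 139.3878]
 [-12.9715  98.879 ]] tcp [[-63.3791 117.8   ]]
[[  -4.2983  132.0641]
 [  -2.7466 -128.0603]]
```

Emit:
play_rows(xyz=[[0.1,1.3,0],[0.1,1.3,0],[0,0,-2.5],[0,0,-2.5],[0,0,-2],[0,0,-0.9],[0,0,0],[0,0,0]], rotation=[[0,0,0.004],[0,0,0],[0,0,0],[0,0,0],[0,0,0],[0,0,0],[0,0,0],[0,0,0]], jaw=[0,0,0,0,0,0,0,0])

```text
time_s: 7.7
ee_pos: [0.5515, 0.211, 0.0379]
orientation: [-3.127, -0.306, -0.001]
contact_force: [0.5, 0.3, -1.8]
opening: 0.0224
gripper_force: 30.0
```

Run:
```python
from h import *
np.set_printoptions(precision=4,suppress=True)
s=env.get_state(); print(s["time_s"],s["ee_pos"],s["contact_force"])
c=env.camera("wrist"); cv2.imwrite("pics/w3.png",c["img"][100:330,200:560][...,::-1])
```

```text
7.7 [0.5515 0.211  0.0379] [ 0.5198  0.2865 -1.7741]
```

View pics/w3.png

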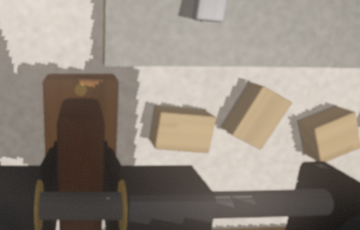

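The block sits on the table line left of the first chip (150–212,130 in the crop), with about 4 mm gap to the board edge (row 67). Next is the sweep to the right.

Emit:
play_rows(xyz=[[0.12,-0.6,0],[0.23,-1.18,0],[0.23,-1.18,0],[0.23,-1.18,0],[0.23,-1.18,0],[0.23,-1.18,0],[0.23,-1.18,0],[0.23,-1.18,0],[0.23,-1.18,0],[0.23,-1.18,0],[0.23,-1.18,0],[0.23,-1.18,0]], rotation=[[0,0,0],[0,0,0],[0,0,0],[0,0,0],[0,0,0],[0,0,0],[0,0,0],[0,0,0],[0,0,0],[0,0,0],[0,0,0],[0,0,0]], jaw=[0,0,0,0,0,0,0,0,0,0,0,0])

```text
time_s: 8.95
ee_pos: [0.5779, 0.0737, 0.0377]
orientation: [3.127, 0.306, -0.0]
contact_force: [0.9, -0.1, -1.5]
opening: 0.022
gripper_force: 30.0
```

Run:
```python
from h import *
np.set_printoptions(precision=4,suppress=True)
s=env.get_state(); print(s["time_s"],s["ee_pos"],s["contact_force"],s["torque"])
c=env.camera("wrist"); cv2.imwrite("pics/w4.png",c["img"][...,::-1])
```

```text
8.95 [0.5779 0.0737 0.0377] [ 0.9488 -0.0829 -1.4677] [ 0.0842 -0.0076  0.031 ]
```

View pics/w4.png

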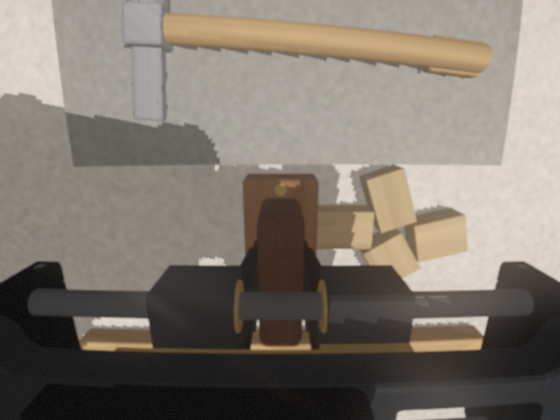

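The four chips gather in front of the block at (345,228), (390,195), (388,258) and (440,235). The board corners are at (73,165) and (502,163). I'll measure the edge from this view and carry on.

Run:
```python
from h import *
np.set_printoptions(precision=4,suppress=True)
c=env.camera("wrist")
E=onz(c,[(73,165.5),(502,163.5)],0.018)[:,:2]; d=E[0]-E[1]
print(E,np.linalg.norm(d),np.degrees(np.arctan2(-d[0],d[1])),E.mean(0))
psi=np.arctan2(-d[0],d[1]);O=E.mean(0);xb=np.array([np.cos(psi),np.sin(psi)]); yb=np.array([-xb[1],xb[0]])
tb=lambda P:np.c_[(P-O)@xb,(P-O)@yb]*1000
print("block front",tb(onz(c,[(246,177),(317,177)],0.025)[:,:2]),"chips",tb(onz(c,[(390,195),(388,258),(440,235),(380,283)],.018)[:,:2]))
print("strip ends",tb(onz(c,[(85,331),(482,329)],.018)[:,:2]),"tcp",tb(env.get_state()["ee_pos"][None,:2]))
```

```text
[[ 0.6088  0.2071]
 [ 0.6601 -0.0473]] 0.25957117970758553 11.392585813011888 [0.6345 0.0799]
block front [[ -7.1185  24.1661]
 [ -7.3281 -16.2103]] chips [[-19.4875 -61.6883]
 [-60.852  -64.2647]
 [-45.4949 -96.4967]
 [-78.7088 -60.6669]]
strip ends [[-117.2469  144.6941]
 [-117.3326 -138.9273]] tcp [[-56.5813   4.5206]]
```

Emit:
play_rows(xyz=[[0.23,-1.18,0],[0.23,-1.18,0],[0.23,-1.18,0],[0.23,-1.18,0],[0.23,-1.18,0],[0.23,-1.18,0],[0.23,-1.18,0],[0.23,-1.18,0]], rotation=[[0,0,0],[0,0,0],[0,0,0],[0,0,0],[0,0,0],[0,0,0],[0,0,0],[0,0,0]], jaw=[0,0,0,0,0,0,0,0])

```text
time_s: 9.85
ee_pos: [0.5963, -0.0208, 0.0377]
orientation: [3.127, 0.305, -0.0]
contact_force: [-0.5, 1.6, -1.6]
opening: 0.0223
gripper_force: 30.0
```

Run:
```python
from h import *
np.set_printoptions(precision=4,suppress=True)
s=env.get_state(); print(s["time_s"],s["ee_pos"],s["contact_force"],s["torque"])
c=env.camera("wrist"); cv2.imwrite("pics/w5.png",c["img"][...,::-1])
```

```text
9.85 [ 0.5963 -0.0208  0.0377] [-0.5479  1.6218 -1.5613] [ 0.0737  0.016  -0.0291]
```

View pics/w5.png

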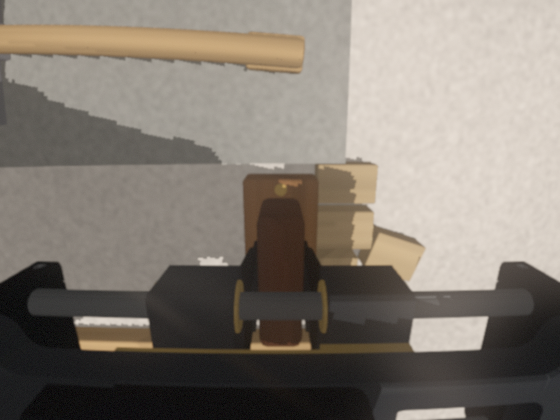

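The chips now sit across the block's leading face at (345,185), (345,228), (340,265) and (395,250), moving cleanly past the board's right corner (347,163). I'll continue.

Emit:
play_rows(xyz=[[0.23,-1.18,0],[0.23,-1.18,0],[0.23,-1.18,0],[0.23,-1.18,0],[0.23,-1.18,0],[0.23,-1.18,0],[0.23,-1.18,0],[0.23,-1.18,0],[0.23,-1.18,0],[0.12,-0.6,0],[0,0,0]], rotation=[[0,0,0],[0,0,0],[0,0,0],[0,0,0],[0,0,0],[0,0,0],[0,0,0],[0,0,0],[0,0,0],[0,0,0],[0,0,0]], jaw=[0,0,0,0,0,0,0,0,0,0,0])

```text
time_s: 11.0
ee_pos: [0.6182, -0.1329, 0.0376]
orientation: [3.127, 0.304, 0.0]
contact_force: [-0.5, 0.2, -1.9]
opening: 0.022
gripper_force: 30.0
```

```bash
cat >> h.py <<'E'
psi=np.radians(11.3);O=np.array([0.6343,0.0798]);xb=np.array([np.cos(psi),np.sin(psi)]); yb=np.array([-xb[1],xb[0]])
tb=lambda P:np.c_[(np.atleast_2d(P)[:,:2]-O)@xb,(np.atleast_2d(P)[:,:2]-O)@yb]*1000
E
python3 - <<'E'
from h import *
np.set_printoptions(precision=4,suppress=True)
s=env.get_state(); print(s["time_s"],s["ee_pos"],s["contact_force"],tb(s["ee_pos"]))
for n in ["top"]:
    c=env.camera(n); save(c,n+"6.png")
    for r in env.boxes_of("chip0",n)[:8]: print(r["p"],np.round(r["location"]),tb(onz(c,r["location"],.018)))
    for r in env.landmark_of("strip",n)[:3]: print(r["p"],np.round(r["location"]),tb(onz(c,r["location"],0)))
E
```

```text
11.0 [ 0.6182 -0.1329  0.0376] [-0.4591  0.1654 -1.8662] [[ -57.4904 -205.3757]]
```

Emit:
play_rows(xyz=[[-0.2,0.98,0],[0,0,2],[0,0,3],[0,0,3],[0,0,0]], rotation=[[0,0,0],[0,0,0],[0,0,0],[0,0,0],[0,0,0]], jaw=[0,0,0,0,0])

```text
time_s: 11.65
ee_pos: [0.6175, -0.1214, 0.1215]
orientation: [3.124, 0.307, 0.009]
contact_force: [0.3, 0.0, -2.0]
opening: 0.0218
gripper_force: 30.0
```

Emit:
play_rows(xyz=[[-1.33,1.42,0],[-1.33,1.42,0],[-1.33,1.42,0],[-1.33,1.42,0],[-1.33,1.42,0],[-1.33,1.42,0],[-1.33,1.42,0],[-1.33,1.42,0],[-1.33,1.42,0],[-1.33,1.42,0],[-1.33,1.42,0],[-1.33,1.42,0]], rotation=[[0,0,0.1312],[0,0,0.1312],[0,0,0.1312],[0,0,0.1312],[0,0,0.1312],[0,0,0.1312],[0,0,0.1312],[0,0,0.1312],[0,0,0.1312],[0,0,0.1312],[0,0,0.1312],[0,0,0.1312]], jaw=[0,0,0,0,0,0,0,0,0,0,0,0])

```text
time_s: 12.85
ee_pos: [0.4552, 0.0494, 0.1171]
orientation: [-1.983, -2.436, 0.001]
contact_force: [-0.0, -0.2, -1.4]
opening: 0.0217
gripper_force: 30.0
```

Emit:
play_rows(xyz=[[0,0,0],[0,0,0]], rotation=[[0,0,0],[0,0,0]], jaw=[0,0])

```text
time_s: 13.05
ee_pos: [0.4565, 0.0487, 0.1175]
orientation: [1.993, 2.429, 0.0]
contact_force: [0.1, 0.0, -2.6]
opening: 0.022
gripper_force: 30.0
```

Run:
```python
from h import *
np.set_printoptions(precision=4,suppress=True)
s=env.get_state(); print(s["time_s"],s["ee_pos"],s["contact_force"],tb(s["ee_pos"]),s["q"])
R=Ro.from_rotvec(s["orientation"]).as_matrix(); print("yaw",np.degrees(np.arctan2(R[1,0],R[0,0])),R[:,2])
c=env.camera("scene"); save(c,"s7.png"); t=env.camera("top"); save(t,"t7.png"); w=env.camera("wrist"); save(w,"w7.png")
for n,c in (("scene",c),("top",t),("wrist",w)):
    for r in env.boxes_of("chip0",n)[:8]: print(n,round(r["p"],2),np.round(r["location"]),tb(onz(c,r["location"],.012)))
    for r in env.landmark_of("strip",n)[:2]: print(n,"strip",round(r["p"],2),tb(onz(c,r["location"],0)))
o=np.zeros((600,800,3),np.uint8); o[:400,:533]=cv2.resize(c["img"],(533,400)); a=t["img"][150:290,170:400]; o[400:400+140,:230]=a
a=cv2.resize(env.camera("scene")["img"][170:330,170:410],None,fx=1.1,fy=1.1); o[400:400+a.shape[0],240:240+a.shape[1]]=a
cv2.imwrite("pics/m7.png",o[...,::-1])
```

```text
13.05 [0.4565 0.0487 0.1175] [ 0.0794  0.0017 -2.5808] [[-180.4969    4.302 ]] [-0.0379  0.4168  2.0684  0.      0.6562 -0.2345]
yaw 101.26580913116007 [ 0.0002 -0.     -1.    ]
scene 0.59 [204. 204.] [[ -69.2898 -283.7747]]
scene 0.5 [208. 220.] [[ -11.5198 -244.0362]]
scene 0.46 [222. 205.] [[ -79.9586 -240.4299]]
scene strip 0.56 [[-131.8482    7.2863]]
scene strip 0.41 [[-1.6365  2.0994]]
top 0.62 [326. 205.] [[ -80.0774 -245.8949]]
top 0.61 [334. 197.] [[ -61.216  -273.1612]]
top 0.53 [325. 184.] [[ -19.4203 -253.1482]]
wrist 0.52 [425. 412.] [[ -10.3682 -236.1647]]
wrist strip 0.77 [[-137.9003    5.1315]]
```

View pics/m7.png

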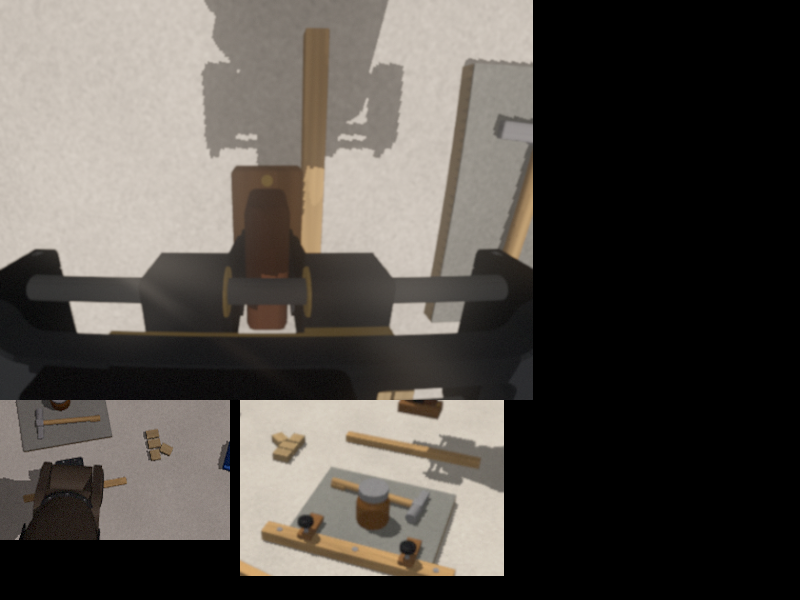

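The picture shows all four chips in a clump beyond the right end (scene inset 288,445; top inset 155,445), and the block behind the strip. I'll check the edge direction in this view too, then lower.

Run:
```python
from h import *
np.set_printoptions(precision=4,suppress=True)
w=env.camera("wrist"); k=560/533
P=lambda p,z: tb(onz(w,np.array(p)*k,z))
print("edge",P([(467,62),(452,195),(437,320)],.018))
print("strip rear/front left",P([(304,29),(328,31),(303,160),(325,160)],.018), "lower",P([(302,250),(321,250)],.018))
print("block",P([(302,168),(233,168)],.08+.024))
```

```text
edge [[  -9.0051  132.4447]
 [  -4.8614   15.3358]
 [   5.0447 -124.4623]]
strip rear/front left [[-149.6077  153.9097]
 [-130.0267  152.6626]
 [-147.4765   47.2646]
 [-127.8159   47.329 ]] lower [[-145.481   -39.9342]
 [-126.9572  -40.0034]]
block [[-158.6495   53.7193]
 [-200.0935   53.7116]]
```

Emit:
play_rows(xyz=[[0,0,-2.5],[0,0,-2.5],[0,0,-2],[0,0,-1],[0,0,0],[0,0,0]], rotation=[[0,0,0],[0,0,0],[0,0,0],[0,0,0],[0,0,0],[0,0,0]], jaw=[0,0,0,0,0,0])

```text
time_s: 14.2
ee_pos: [0.4567, 0.0482, 0.0381]
orientation: [1.99, 2.43, 0.0]
contact_force: [0.5, 0.2, -1.3]
opening: 0.0218
gripper_force: 30.0
```

Emit:
play_rows(xyz=[[0.49,0.1,0],[0.39,0.08,0],[0.39,0.08,0],[0.59,0.12,0],[0.59,0.12,0],[0.59,0.12,0],[0.78,0.155,0],[0.78,0.155,0],[0.78,0.155,0],[0.78,0.155,0],[0.78,0.155,0],[0.78,0.155,0]], rotation=[[0,0,0],[0,0,0],[0,0,0],[0,0,0],[0,0,0],[0,0,0],[0,0,0],[0,0,0],[0,0,0],[0,0,0],[0,0,0],[0,0,0]], jaw=[0,0,0,0,0,0,0,0,0,0,0,0])

```text
time_s: 15.4
ee_pos: [0.5343, 0.0639, 0.0376]
orientation: [1.991, 2.431, 0.0]
contact_force: [-0.6, 0.0, -1.1]
opening: 0.0218
gripper_force: 30.0
```

Emit:
play_rows(xyz=[[0.78,0.155,0],[0.78,0.155,0],[0.78,0.155,0],[0.59,0.12,0],[0.49,0.1,0],[0.39,0.08,0],[0,0,0]], rotation=[[0,0,0],[0,0,0],[0,0,0],[0,0,0],[0,0,0],[0,0,0],[0,0,0]], jaw=[0,0,0,0,0,0,0])

```text
time_s: 16.1
ee_pos: [0.5722, 0.0715, 0.0376]
orientation: [1.99, 2.43, 0.001]
contact_force: [0.1, -0.1, -1.2]
opening: 0.022
gripper_force: 30.0
```

Run:
```python
from h import *
np.set_printoptions(precision=4,suppress=True)
s=env.get_state(); print(s["time_s"],s["ee_pos"],s["contact_force"],s["torque"],tb(s["ee_pos"]))
w=env.camera("wrist"); save(w,"w8.png"); t=env.camera("top"); sc=env.camera("scene")
o=np.zeros((600,800,3),np.uint8); o[:420,:560]=w["img"]; a=sc["img"][190:300,190:400]; o[420:420+180,:343]=cv2.resize(a,(343,180))
a=t["img"][150:250,170:300]; o[420:600,350:584]=cv2.resize(a,(234,180))
cv2.imwrite("pics/m8.png",o[...,::-1])
```

```text
16.1 [0.5722 0.0715 0.0376] [ 0.1478 -0.1226 -1.1708] [-0.0079 -0.0998 -0.0198] [[-62.5276   4.0121]]
```

View pics/m8.png

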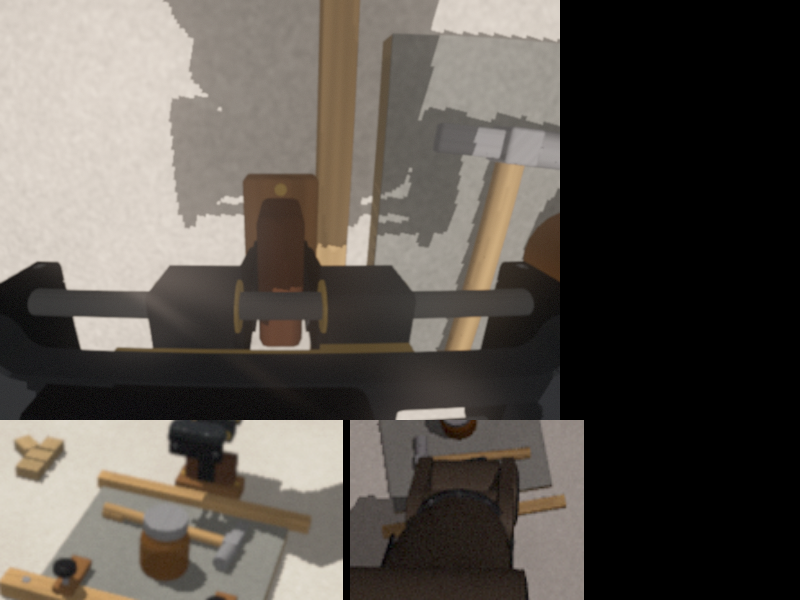

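The strip lies flush on the block face (318, 0–250), nearly parallel to the board edge (385,40)–(372,260), with about 20 mm to go. It overhangs both ends and the corridor is clear.

Emit:
play_rows(xyz=[[0.2,0.04,0],[0.2,0.04,0],[0.2,0.04,0],[0.15,0.03,0],[0.15,0.03,0],[0.15,0.03,0],[0.15,0.03,0],[0.1,0.02,0],[0.1,0.02,0],[0,0,0]], rotation=[[0,0,0],[0,0,0],[0,0,0],[0,0,0],[0,0,0],[0,0,0],[0,0,0],[0,0,0],[0,0,0],[0,0,0]], jaw=[0,0,0,0,0,0,0,0,0,0])

```text
time_s: 17.25
ee_pos: [0.5859, 0.0742, 0.0377]
orientation: [1.99, 2.43, 0.0]
contact_force: [1.2, 0.2, -1.4]
opening: 0.0218
gripper_force: 30.0
```

Emit:
play_rows(xyz=[[0.1,0.02,0],[0.1,0.02,0],[0.1,0.02,0],[0,0,0]], rotation=[[0,0,0],[0,0,0],[0,0,0],[0,0,0]], jaw=[0,0,0,0])

```text
time_s: 17.65
ee_pos: [0.5889, 0.0748, 0.0377]
orientation: [1.99, 2.43, 0.0]
contact_force: [-1.1, -0.4, -1.1]
opening: 0.0217
gripper_force: 30.0
```

Emit:
play_rows(xyz=[[0.1,0.02,0],[0.05,0.01,0],[0,0,0]], rotation=[[0,0,0],[0,0,0],[0,0,0]], jaw=[0,0,0])

```text
time_s: 17.95
ee_pos: [0.5903, 0.0751, 0.0377]
orientation: [1.99, 2.43, 0.0]
contact_force: [-0.8, -0.6, -2.1]
opening: 0.022
gripper_force: 30.0
```

Emit:
play_rows(xyz=[[0.05,0.01,0],[0.05,0.01,0],[0,0,0]], rotation=[[0,0,0],[0,0,0],[0,0,0]], jaw=[0,0,0])

```text
time_s: 18.25
ee_pos: [0.5909, 0.0752, 0.0376]
orientation: [-1.99, -2.43, 0.001]
contact_force: [-2.4, -1.3, 0.5]
opening: 0.0218
gripper_force: 30.0
```

Emit:
play_rows(xyz=[[0.05,0.01,0],[0.05,0.01,0],[0,0,0]], rotation=[[0,0,0],[0,0,0],[0,0,0]], jaw=[0,0,0])

```text
time_s: 18.55
ee_pos: [0.5909, 0.0753, 0.0376]
orientation: [-1.989, -2.429, 0.003]
contact_force: [-8.1, -2.9, 2.7]
opening: 0.0216
gripper_force: 30.0
```

Run:
```python
from h import *
np.set_printoptions(precision=4,suppress=True)
s=env.get_state(); print(s["time_s"],s["ee_pos"],s["contact_force"],s["contact_force"][:2]@xb,s["torque"],tb(s["ee_pos"]))
w=env.camera("wrist"); sc=env.camera("scene")
o=np.zeros((600,800,3),np.uint8); a=w["img"][:290,200:480]; o[:290,:280]=a
a=sc["img"][200:280,215:385]; o[290:570,:595]=cv2.resize(a,(595,280),interpolation=cv2.INTER_CUBIC)
cv2.imwrite("pics/m9.png",o[...,::-1])
```

```text
18.55 [0.5909 0.0753 0.0376] [-8.1482 -2.9345  2.7202] -8.56524138287034 [-0.5447  1.2834 -0.0591] [[-43.4065   4.0911]]
```

View pics/m9.png

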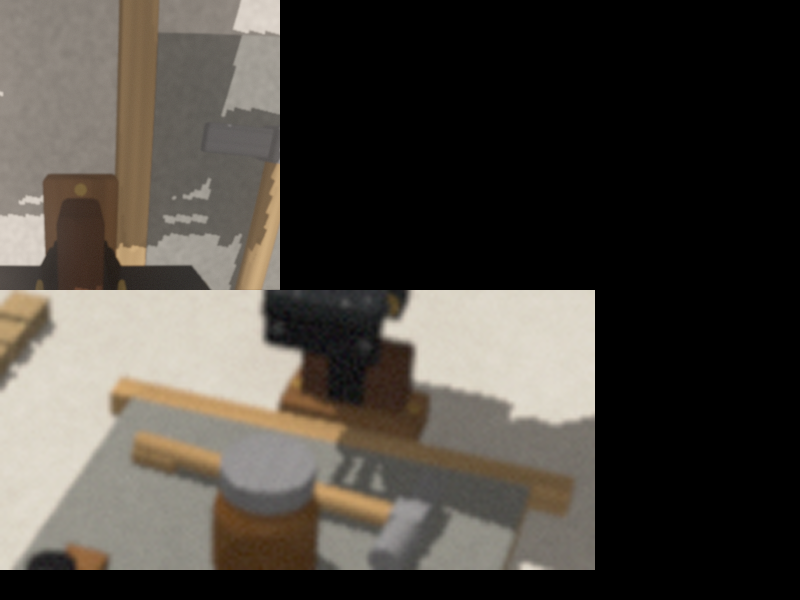

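The strip is seated: the wood meets the grey along the whole edge, from (125,400) to (530,480) in the lower view, with overhang at both ends. The force is 8.6 N, so I'll raise it to 12 N.

Emit:
play_rows(xyz=[[0.03,0.006,0],[0.03,0.006,0],[0,0,0],[0,0,0]], rotation=[[0,0,0],[0,0,0],[0,0,0],[0,0,0]], jaw=[0,0,0,0])

```text
time_s: 19.05
ee_pos: [0.591, 0.0753, 0.0375]
orientation: [-1.988, -2.428, 0.005]
contact_force: [-9.2, -4.3, 4.3]
opening: 0.0219
gripper_force: 30.0
```

Run:
```python
from h import *
s=env.get_state(); print(s["time_s"],s["ee_pos"],s["contact_force"],s["contact_force"][:2]@xb,s["contact_force"][:2]@yb,s["torque"])
```

```text
19.05 [0.5909552  0.07529752 0.03749411] [-9.1688749  -4.25030398  4.29211379] -9.82396380673059 -2.371304703569968 [-0.6738488   1.71941045 -0.02164101]
```

Emit:
play_rows(xyz=[[0.02,0.005,0],[0.02,0.005,0],[0,0,0]], rotation=[[0,0,0],[0,0,0],[0,0,0]], jaw=[0,0,0])

```text
time_s: 19.35
ee_pos: [0.591, 0.0753, 0.0375]
orientation: [-1.988, -2.428, 0.006]
contact_force: [-11.6, -3.5, 6.4]
opening: 0.0216
gripper_force: 30.0
```

Run:
```python
from h import *
np.set_printoptions(precision=2,suppress=True)
F=[]
for i in range(6):
    env.camera("top"); s=env.get_state(); F.append(np.r_[s["contact_force"],s["torque"],s["contact_force"][:2]@xb,s["contact_force"][:2]@yb])
print(np.array(F),np.mean(F,0),s["time_s"])
```

```text
[[-11.49  -4.71   5.64  -0.87   2.12  -0.07 -12.19  -2.37]
 [-12.16  -4.65   6.11  -0.86   2.06  -0.04 -12.84  -2.18]
 [-12.09  -4.21   6.16  -0.83   2.1   -0.02 -12.68  -1.76]
 [-11.45  -3.46   6.55  -0.89   2.11  -0.04 -11.91  -1.15]
 [-11.25  -3.97   5.7   -0.8    2.12  -0.02 -11.81  -1.69]
 [-11.44  -4.25   6.21  -0.89   2.08  -0.05 -12.05  -1.93]] [-11.65  -4.21   6.06  -0.86   2.1   -0.04 -12.25  -1.85] 19.65
```

Emit:
play_rows(xyz=[[0.02,0.004,0],[0,0,0],[0,0,0],[0,0,0],[0,0,0],[0,0,0],[0,0,0],[0,0,0],[0,0,0],[0,0,0],[0,0,0],[0,0,0]], rotation=[[0,0,0],[0,0,0],[0,0,0],[0,0,0],[0,0,0],[0,0,0],[0,0,0],[0,0,0],[0,0,0],[0,0,0],[0,0,0],[0,0,0]], jaw=[0,0,0,0,0,0,0,0,0,0,0,0])

```text
time_s: 20.85
ee_pos: [0.591, 0.0753, 0.0375]
orientation: [-1.988, -2.428, 0.006]
contact_force: [-12.4, -5.0, 7.5]
opening: 0.022
gripper_force: 30.0
```

Emit:
play_rows(xyz=[[0,0,0],[0,0,0],[0,0,0],[0,0,0],[0,0,0],[0,0,0],[0,0,0],[0,0,0],[0,0,0],[0,0,0],[0,0,0],[0,0,0]], rotation=[[0,0,0],[0,0,0],[0,0,0],[0,0,0],[0,0,0],[0,0,0],[0,0,0],[0,0,0],[0,0,0],[0,0,0],[0,0,0],[0,0,0]], jaw=[0,0,0,0,0,0,0,0,0,0,0,0])

```text
time_s: 22.05
ee_pos: [0.591, 0.0753, 0.0375]
orientation: [-1.988, -2.428, 0.006]
contact_force: [-12.8, -4.5, 6.7]
opening: 0.022
gripper_force: 30.0
```

Emit:
play_rows(xyz=[[0,0,0],[0,0,0],[0,0,0],[0,0,0],[0,0,0],[0,0,0],[0,0,0],[0,0,0],[0,0,0],[0,0,0],[0,0,0],[0,0,0]], rotation=[[0,0,0],[0,0,0],[0,0,0],[0,0,0],[0,0,0],[0,0,0],[0,0,0],[0,0,0],[0,0,0],[0,0,0],[0,0,0],[0,0,0]], jaw=[0,0,0,0,0,0,0,0,0,0,0,0])

```text
time_s: 23.25
ee_pos: [0.591, 0.0753, 0.0375]
orientation: [-1.988, -2.428, 0.006]
contact_force: [-12.2, -4.9, 6.4]
opening: 0.0219
gripper_force: 30.0
```

Run:
```python
from h import *
np.set_printoptions(precision=2,suppress=True)
F=[]
for i in range(4):
    c=env.camera("scene"); s=env.get_state(); F.append(s["contact_force"][:2]@xb)
print(F,s["contact_force"],s["time_s"],s["opening"])
# strip ends seen from the scene camera: overlay-free colour check of the seated outline
for n in ["chip0"]:
    print([(round(r["p"],2),tb(onz(c,r["location"],.012))) for r in env.boxes_of(n,"scene")[:5]])
for r in env.landmark_of("strip","scene")[:2]: print(r["p"],tb(onz(c,r["location"],0)))
```

```text
[np.float64(-13.141160632176682), np.float64(-12.614049461857611), np.float64(-12.550767556012028), np.float64(-13.507009119036457)] [-12.93  -4.23   6.92] 23.45 0.02189537000235204
[(0.65, array([[  -9.85, -243.73]])), (0.63, array([[ -91.85, -244.06]])), (0.59, array([[ -55.19, -239.73]])), (0.52, array([[ -64.67, -279.3 ]]))]
0.95 [[-13.95  10.63]]
```

```bash
python3 -c "
from rig import env
print(env.hand_in())"
```

```text
the job is handed in; nothing more can be done
None
```

Job handed in at about 23.5 s: the four offcuts lie at least 70 mm past the strip's right end, and the strip sits closed along the board's edge, sticking out at both ends. The still-gripped block was pressing it at about 13 N, steady for over 3 s.

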